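# Load the agar dish carrier and lift it level by its swing handle

### The arm

A 6-joint arm with a two-finger parallel gripper is mounted at the origin on a cart in front of the work surface, level with it; the furniture and walls round the work are solid. World frame = base frame: x ahead of the robot, y to its left, z up, the work surface at z = 0. Lengths are in mm, angles in rad, forces in N, time in s.
With the tool pointing down it reaches from about 350 to 875 mm from the base axis. Payload 4.2 kg.
Tool frame: the origin (TCP) lies midway between the tips of the shut fingers; the grasp point (between the pads) lies 19 mm behind it (arm.tcp_to_grasp is the distance from the TCP to the grasp point, in mm); z points along the fingers, y is the line along which they close (so a half turn about z gives the same grasp; the last joint's range is limited). The gripper opens to 85 mm and grips with 20 to 120 N. Pads are 22 mm wide; open, the fingers measure 114 mm over their backs; the gripper's body (76 mm by 85 mm) begins 54 mm behind the grasp point. The pads swing forward as they close: fully open they stand 13 mm farther back than shut.
Start: joints at [1.476, 0.385, 0.008, 0, -1.194, -0.259], TCP at [216.508, 586.279, 210.712] pointing down, gripper open.
Joint ranges: [-3.14, 3.14], [-1.21, 2.06], [-1.07, 1.41], [-3.16, 2.05], [-2.99, -0.16], [-3.1, 3.1]. Speed limits (rad/s): [2.79, 2.79, 3.14, 3.14, 3.14, 3.14].

### API

Orientations are given as a unit quaternion [x, y, z, w].
In Python, from bench import arm, imaging, job, models gives the robot as it stands.
- The arm moves only by the tool arm_command, never from a script. Its argument "rows" is a list of rows, each an object with "grip": the opening, from 0 (shut) to 1 (fully open); "linear": the shift along the tool's x, y, z in mm, a list of three; "rot": the turn, a rotation vector about the tool's x, y, z in rad, a list of three. In form: [{"grip": grip, "linear": [tx, ty, tz], "rot": [rx, ry, rz]}, ...]. A call has 1 to 10 rows; each row is the pose to reach, as a shift and turn from the pose commanded when the call began, along the tool's axes at that moment; what a row does not reach only later rows make up. A row lasts 1/8 s, in which the tool goes at most 62.5 mm and 10.7 degrees, less where a joint would pass 70% of its speed; a pose out of reach is approached as far as the arm can. A call with a gripper value outside its range is refused whole. The fingers move at their own pace and stop on an object; the grip force is fixed at half the most. Time passes only in rows, so rows that repeat a pose let the fingers close. It gives the time, the measured TCP pose, the force, the opening and the grip force at its end, in the units of the state.
- arm.read_state(): the state, without advancing time (a new reading comes with each control period).
- imaging.get_image(name): name is "side" or "top"; returns a dict with "frame" (420x560x3 uint8, red, green, blue), "fx", "fy", "cx", "cy" (pixels), "extrinsics" (4x4, takes a point from world to camera coordinates). Camera axes: x right, y down, z forward; pixel columns grow to the right and rows downward; lengths in mm; the calibration is good to about 2 mm. A picture is of the moment at which its call begins. There is no depth.
- job.job_done(): hands the job in; it is judged then, once.
Trained networks look in a picture, given as the dict that the camera call returned (one of the last four; its "shot" number tells which), for a name from the list of things; names that differ only in an ending like _2 or _b are one class to them, and where a whole thing is asked for, a point or a joint stands for the part that bears it (a point fixed in the world has none). Each returns a list of dicts, best first, with "score" (0 to 1); they miss things now and then, are a little off and sometimes report something else, mostly with a low value. They report only what shows in the picture. A call takes as long as a camera call.
- models.spot_in(picture, query): "rect" ([left, top, right, bottom] in pixels, round what is visible of it).
- models.tip_of(picture, query): "pixel" ([column, row] in pixels: a listed point, or the origin of a listed thing).
The state is a dict: "clock": time; "joints": joint angles; "joint_vel": joint speeds; "joint_efforts": joint torques, N m; "position": TCP position; "ee_rot": TCP orientation; "contact_force": force on the tool from outside, world axes, zero at the start; "wrist_torque": the same for the moment, N m; "gripper_width": finger opening in mm; "grasp_force": force on a finger pad.
Only numpy, scipy, OpenCV 4.12 (cv2) and the standard library are available. Lean on these libraries where they do the work, as an engineer would, in place of code of your own. Each camera call takes 0.05 s, during which the arm holds its last target. There are 200 camera calls.

### The job

Two agar plates are going to the incubator together in the small aluminium dish carrier, which hangs level from its swing handle only when both of its seats are filled. Set the plate that still lies on the table flat into the empty seat between the four pins and let go of it, swing the leaning handle upright while the carrier stays in its cradle, then lift the carrier straight up by the handle and finish while still holding it, level and still, about 10 cm above the cradle. Tip neither plate on the way, and leave the other things on the table where they are.

Things in the scene. Friction and masses are not known exactly. Their poses are not given: they have to be found in the camera images.
- loose_dish: The agar plate to load: round closed petri dish, clear with pale tan filling, diameter 59, height 15, about 35 g, lying flat on the table. Origin: centre of its underside; z is up through the lid. Lid and base are one piece. To its right (y below -0.34, x above 0.35) stands the tall microscope, whose eyepieces overhang the front of the table at 0.29 to 0.44 height: stay clear.
- loaded_dish: The identical agar plate that already sits in the other seat of the carrier, under the leaning handle. Origin: centre of its underside, z up.
- carrier: Dish carrier, about 220 g empty: flat aluminium deck 160 (local x) by 48 (local y) by 8 thick, with two seats in line, 42 either side of the middle along x. In the middle, at y = +-33, two upright lugs (tops 38 above the deck's underside) carry the handle's pivot, a line along y at 30 above the underside. Origin: centre of the deck's underside; z up.
- empty_seat (a point): Centre of the empty seat on the deck's upper face (carrier frame -42, 0, 8), 48 above the table at the start; a seated plate's underside is here. A port of diameter 36, and four pins 5 thick, 5.5 high at +-27.6 in x, +-19.4 in y from here, which leave a plate 2 mm of play. A seated plate overhangs the deck's long sides by 5: fingers that close along y can pass down there.
- other_seat (a point): Centre of the seat that is already filled, on the deck's upper face (carrier frame +42, 0, 8).
- handle (a joint): Swing handle, a light steel bail (30 g) on the carrier's lugs. 0: leaning 60 degrees from upright on its stop, over the filled seat (to the carrier's +x), as it starts; 1.05: upright; 2.09: leaning the other way. It turns freely: let go, it falls back; lifted, the carrier hangs from it like a pendulum, level when both seats are filled, settling in about a second.
- handle_grip (a point): Middle of the handle's black grip, a round bar of diameter 11 and length 44 that runs along the carrier's y, 75 from the pivot line (the two arms are 77 apart, so fingers fit between them and close along the carrier's x). At the start it is 107 above the table, upright in the cradle 145.
- cradle: Fixed dark metal cradle, 190 by 62, screwed to the table. Its two end rests (top 40 above the table) carry the ends of the deck; lips and cheeks 6 higher than the rests stand round the deck's ends with 2 mm play, so the carrier cannot slide but lifts straight out. Origin: centre of its underside; x along the carrier's length.
- cradle_rest (a point): Middle of the cradle at the height of its rests (40 above the table): the carrier's origin is here when it stands in the cradle.
- tweezers: Bystander: steel tweezers lying on the table, 118 long (along y), 13 wide, 10 high. Origin: middle of the underside.
- vial_a: Bystander: small dark amber vial with cap, diameter 19, 42 high. Origin: centre of the underside.
- vial_b: Bystander: small clear vial with cap, diameter 19, 42 high. Origin: centre of the underside.
- filter_cube: Bystander: black microscope filter cube, 42 by 44 by 38 high, round window in one side. Origin: centre of the underside.
- objective: Bystander: microscope objective standing on its nose, diameter 32, 52 high. Origin: centre of the underside.
- lens_canister: Bystander: white round canister with black lid, diameter 42, 56 high. Origin: centre of the underside.

How it is judged:
By the outcome, as a careful person would: the job done as asked, in the order asked, and still so for the second after the job is handed in, while the arm keeps its last pose, push and grip.
It also fails if it takes over 58 s, if anything falls off the work surface, if the arm or the gripper's body presses on something with over 40 N, if the wrist force passes 120 N, or if a joint passes its speed limit or range.

## Working session

There is one attempt and no reset: what is moved stays moved. The work goes in short steps, Python scripts to look and compute and a tool call to move; the robot and the scene stay as the last step left them, time stands still between calls to the robot, and variables do not carry over. Pictures are saved under pics/ and viewed, at most 10 in all, crops included, and the job is handed in when it is done.

Besides the shell and the picture viewer there is one more tool, called after "Call:" in YAML: its name, and indented under it one key for each argument. arm_command: Moves the arm, as the interface text tells. Its arguments: {"type":"object","properties":{"rows":{"type":"array"}},"required":["rows"]}

```bash
mkdir -p pics; cat > h.py <<'E'
import numpy as np, cv2
from bench import arm, imaging, job, models
from scipy.spatial.transform import Rotation as R
def shot(n,save=None):
    p=imaging.get_image(n)
    if save: cv2.imwrite('pics/'+save,p['frame'][:,:,::-1])
    return p
def plane(p,px,z):
    E=np.array(p['extrinsics']);Rm,t=E[:3,:3],E[:3,3];c=-Rm.T@t
    d=Rm.T@np.array([(px[0]-p['cx'])/p['fx'],(px[1]-p['cy'])/p['fy'],1]);return c+d*(z-c[2])/d[2]
def ray(p,px):
    E=np.array(p['extrinsics']);Rm,t=E[:3,:3],E[:3,3]
    d=Rm.T@np.array([(px[0]-p['cx'])/p['fx'],(px[1]-p['cy'])/p['fy'],1]);return -Rm.T@t,d/np.linalg.norm(d)
def tri(p,a,q,b):
    A=np.zeros((3,3));v=np.zeros(3)
    for c,d in(ray(p,a),ray(q,b)):
        M=np.eye(3)-np.outer(d,d);A+=M;v+=M@c
    return np.linalg.solve(A,v)
def proj(p,X):
    E=np.array(p['extrinsics']);c=E[:3,:3]@np.array(X)+E[:3,3];return p['fx']*c[0]/c[2]+p['cx'],p['fy']*c[1]/c[2]+p['cy']
E
python3 - <<'E'
from h import *
np.set_printoptions(precision=1,suppress=True)
t=shot('top','top0.png');s=shot('side','side0.png')
Z=dict(loose_dish=0,loaded_dish=48,carrier=40,empty_seat=48,other_seat=48,handle_grip=107,cradle=0,cradle_rest=40,tweezers=0,vial_a=0,filter_cube=0,objective=0,lens_canister=0)
for n,z in Z.items():
  for p,nm in((t,'top'),(s,'side')):
    print(n,nm,[(round(d['score'],2),np.array(d['pixel']),plane(p,d['pixel'],z)[:2]) for d in models.tip_of(p,n)[:2]])
for nm,p in(('t',t),('s',s)): print(nm,ray(p,(p['cx'],p['cy'])))
st=arm.read_state();print(st['position'],st['ee_rot'],st['gripper_width'])
E
```

```text
loose_dish top [(0.84, array([379.9, 270. ]), array([ 437. , -215.2])), (0.5, array([215.9, 249.8]), array([493.9, 173. ]))]
loose_dish side [(0.91, array([269.8, 322.8]), array([ 436.2, -217.5]))]
loaded_dish top [(0.75, array([230.8, 247.7]), array([498.2, 128.7]))]
loaded_dish side [(0.81, array([211.4, 202.4]), array([493.9, 120.2]))]
carrier top [(0.82, array([249., 251.]), array([489.6,  88.1])), (0.55, array([249.2, 250.4]), array([491. ,  87.6]))]
carrier side [(0.61, array([214.2, 215.8]), array([480.3,  78.4]))]
empty_seat top [(0.97, array([264.9, 253.1]), array([484.1,  50.9]))]
empty_seat side [(0.91, array([226.1, 214.7]), array([496.7,  57.3]))]
other_seat top [(0.93, array([232.8, 247.3]), array([499., 124.]))]
other_seat side [(0.72, array([215.7, 198.1]), array([510. , 133.7]))]
handle_grip top [(0.54, array([216.3, 249. ]), array([496.5, 149.8]))]
handle_grip side [(0.79, array([209.8, 169.2]), array([508.5, 152.9]))]
cradle top [(0.81, array([249.1, 252. ]), array([486.7,  93. ]))]
cradle side [(0.56, array([221.1, 229.9]), array([496.4,  83.8]))]
cradle_rest top 
[... 373 characters left out ...]
4, -115.9]))]
vial_a side [(0.66, array([311.9, 267.4]), array([ 580.9, -123.1])), (0.47, array([322.1, 281.3]), array([ 572., -168.]))]
filter_cube top [(0.91, array([390. , 209.1]), array([ 580. , -245.3]))]
filter_cube side [(0.91, array([349.9, 303.8]), array([ 575.1, -243.1]))]
objective top []
objective side [(0.62, array([322.2, 233.2]), array([668.9, -31.4]))]
lens_canister top [(0.72, array([273.6, 179.1]), array([660.8,  30.2]))]
lens_canister side [(0.87, array([302.7, 222.8]), array([658.3,  24.6]))]
t (array([501.8, -33.9, 992.2]), array([ 0.1,  0. , -1. ]))
s (array([ 106. , -778.8,  548. ]), array([ 0.5,  0.8, -0.5]))
[216.5 586.3 210.7] [ 1.  -0.2  0.  -0. ] 85.29671958427623
```

View pics/top0.png

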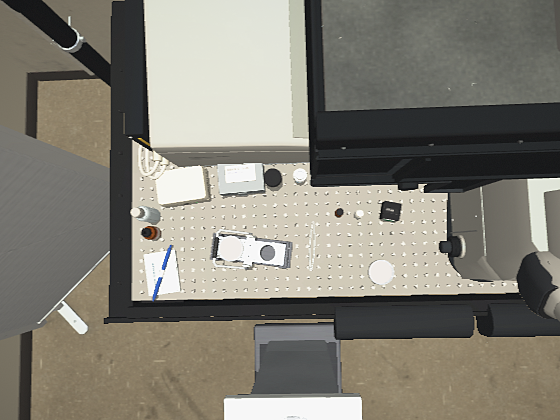

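View pics/side0.png

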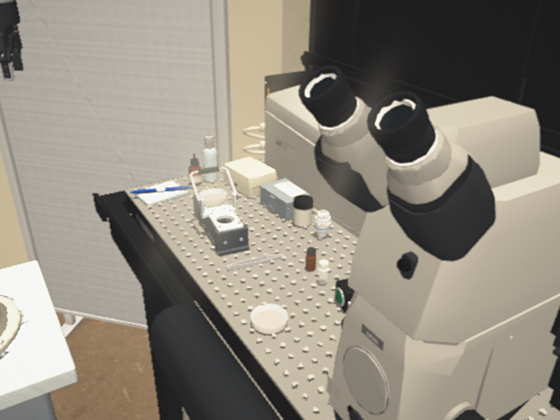

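The top view shows the carrier around pixels (213–292, 230–268) with the handle leaning left (+y) and the loose dish at (381,272). The tweezers are at (313,246), and the microscope is on the right. I'll zoom in to measure more precisely.

```bash
python3 - <<'E'
import cv2,numpy as np
t=cv2.imread('pics/top0.png');s=cv2.imread('pics/side0.png')
a=cv2.resize(t[225:275,205:305],None,fx=8,fy=8,interpolation=cv2.INTER_CUBIC)
cv2.imwrite('pics/c1.png',a)
b=cv2.resize(s[150:270,180:300],None,fx=5,fy=5,interpolation=cv2.INTER_CUBIC)
cv2.imwrite('pics/c2.png',b)
E
```

```text
(no output)
```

View pics/c1.png

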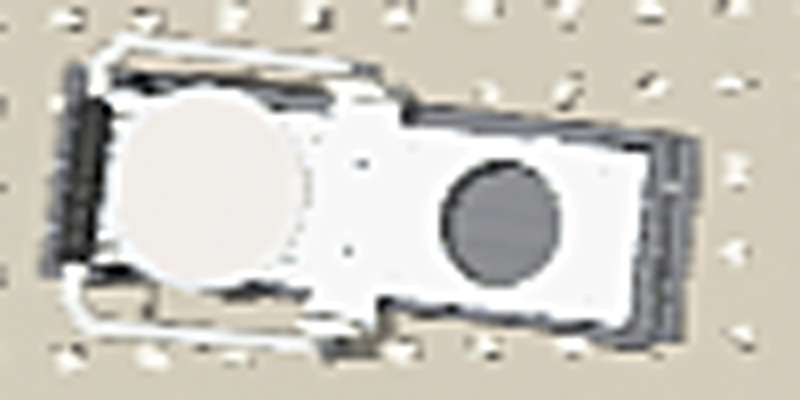

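View pics/c2.png

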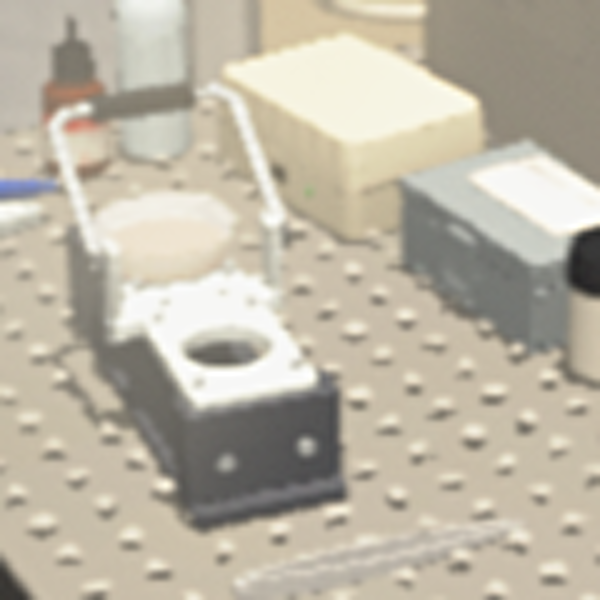

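The top crop shows the port at about (267.2,252.2) full-frame. The carrier axis tilts slightly in the image, with its +x end to the left and up. The side crop shows the port near (225.5,219.5). Next I'll fit blobs to sub-pixel accuracy.

```bash
cat > m.py <<'E'
from h import *
np.set_printoptions(precision=1,suppress=True)
def subfit(img,x0,y0,x1,y1,th,inv):
    k=8;g=cv2.resize(img[y0:y1,x0:x1],None,fx=k,fy=k,interpolation=cv2.INTER_CUBIC)
    m=((g<th) if inv else (g>th)).astype(np.uint8)
    return m,k
def blobcenter(img,seed,r,th,inv):
    x0,y0=int(seed[0]-r),int(seed[1]-r)
    m,k=subfit(img,x0,y0,x0+2*r+1,y0+2*r+1,th,inv)
    cs,_=cv2.findContours(m,cv2.RETR_EXTERNAL,cv2.CHAIN_APPROX_NONE)
    s=((seed[0]-x0+.5)*k,(seed[1]-y0+.5)*k)
    c=[c for c in cs if cv2.pointPolygonTest(c,s,False)>=0 and len(c)>30]
    if not c: return None
    c=max(c,key=cv2.contourArea);e=cv2.fitEllipse(cv2.convexHull(c))
    return (e[0][0]+.5)/k-.5+x0,(e[0][1]+.5)/k-.5+y0,e[1][0]/k,e[1][1]/k
E
python3 - <<'E'
from m import *
t=shot('top');s=shot('side')
gt=cv2.cvtColor(t['frame'],cv2.COLOR_RGB2GRAY).astype(np.float32);gs=cv2.cvtColor(s['frame'],cv2.COLOR_RGB2GRAY).astype(np.float32)
a=blobcenter(gt,(267,252),12,200,True);b=blobcenter(gs,(225.5,219.5),10,200,True)
print(a,b,plane(t,a,48),b and plane(s,b,48),b and tri(t,a,s,b))
for th in(212,220,225,230): 
  c=blobcenter(gt,(381,272),17,th,False);print('dish',th,c,c and plane(t,c,15))
print(gt[272,360:402].astype(int)); print(gt[255:290,381].astype(int))
fs=s['frame'].astype(np.float32)
print('side row319',gs[319,240:300].astype(int))
print([ (d['score'],np.array(d['rect'])) for d in models.spot_in(t,'loose_dish')],[ (d['score'],np.array(d['rect'])) for d in models.spot_in(s,'loose_dish')])
# deck mask
roi=gt[225:275,205:305];k=8
g=cv2.resize(roi,None,fx=k,fy=k,interpolation=cv2.INTER_CUBIC)
m=(g>228).astype(np.uint8);
# long edges & end edge of white deck right part: scan columns 
up=[];lo=[]
for x in range(420,620,4):
  col=m[:,x];ys=np.where(col[100:345])[0]+100
  # largest run through: first white after dark band / last
  d=np.where(g[:,x]<170)[0]; 
  d1=[y for y in d if y<200 and y>80]; d2=[y for y in d if y>285 and y<350]
  if d1: up.append((x,max([y for y in d1 if y<165] or [0])))
  if d2: lo.append((x,min(d2)))
cv=lambda x,y:((x+.5)/k-.5+205,(y+.5)/k-.5+225)
for nm,E in(('up',up),('lo',lo)):
  P=np.array([plane(t,cv(*q),48)[:2] for q in E]);v=np.linalg.svd(P-np.median(P,0))[2][0];print(nm,len(P),np.median(P,0),np.degrees(np.arctan2(*v[::-1]))%180)
E
```

```text
(267.0454330444336, 252.4183807373047, 15.57181453704834, 16.53241539001465) (224.75296592712402, 219.65859413146973, 6.68431282043457, 17.3648738861084) [485.5  45.9  48. ] [485.5  40.5  48. ] [486.5  45.6  45.3]
dish 212 (382.5971336364746, 272.5284957885742, 26.618976593017578, 28.591785430908203) [ 432.  -218.4   15. ]
dish 220 (382.52711486816406, 272.43592071533203, 26.276247024536133, 28.200864791870117) [ 432.2 -218.3   15. ]
dish 225 (382.5685176849365, 272.5428981781006, 26.1347713470459, 28.223073959350586) [ 432.  -218.4   15. ]
dish 230 (382.5231189727783, 272.48584747314453, 26.157686233520508, 27.903831481933594) [ 432.1 -218.3   15. ]
[202 201 201 201 202 202 205 169 167 241 244 238 238 238 238 238 238 238
 238 238 238 238 238 238 238 238 238 238 238 238 238 236 229 225 214 198
 201 200 201 201 201 201]
[196 184 203 202 184 244 239 238 238 238 238 238 238 238 238 238 238 238
 238 238 238 238 238 238 237 238 238 238 241 227 195 176 179 213 200]
side row319 [193 203 217 219 216 201 191 190 190 192 196 216 233 234 231 229 230 230
 230 230 230 230 230 230 229 230 229 229 230 229 229 229 229 229 229 229
 229 229 229 228 229 228 229 228 232 237 233 215 196 192 192 187 184 191
 192 193 191 191 190 191]
[(0.83, array([367.7, 257.9, 393.1, 284.2]))] [(0.94, array([249.7, 306.1, 289. , 336.9])), (0.71, array([317.4, 260.3, 329.8, 282.6]))]
up 50 [509.1  40.4] 83.71129343979328
lo 50 [459.9  41.4] 80.52495224337136
```

```bash
python3 - <<'E'
from m import *
t=shot('top');s=shot('side')
gt=cv2.cvtColor(t['frame'],cv2.COLOR_RGB2GRAY).astype(np.float32)
f=t['frame'].astype(np.int16)
print(f[272,381],f[248,230],f[252,280])
def colblob(p,seed,tol,z,r=18):
    f=p['frame'].astype(np.int16);x,y=seed
    m=(np.abs(f-f[y,x]).max(2)<=tol).astype(np.uint8)
    w=np.zeros_like(m);w[y-r:y+r+1,x-r:x+r+1]=m[y-r:y+r+1,x-r:x+r+1]
    w=cv2.morphologyEx(w,cv2.MORPH_OPEN,np.ones((5,5),np.uint8))
    n,l,st,c=cv2.connectedComponentsWithStats(w);i=l[y,x]
    cs,_=cv2.findContours((l==i).astype(np.uint8),0,1);e=cv2.fitEllipse(max(cs,key=len))
    print(tol,c[i],st[i],e[0],e[1],plane(p,c[i],z))
for tol in(3,8): colblob(t,(381,272),tol,15);colblob(t,(230,248),tol,63);
for tol in (6,12): colblob(s,(269,319),tol,15,24)
st=arm.read_state();r=R.from_quat(st['ee_rot']);print(r.as_matrix())
E
```

```text
[241 237 233] [241 237 233] [247 247 247]
3 [380.6 271.8] [371 262  20  21 355] (380.5980224609375, 271.8428649902344) (19.84134292602539, 20.921527862548828) [ 433.7 -213.9   15. ]
3 [230. 248.] [220 238  21  21 371] (230.00389099121094, 248.04920959472656) (20.56576919555664, 21.128828048706055) [497.6 127.9  63. ]
8 [380.9 271.8] [371 261  21  22 384] (380.92181396484375, 271.77923583984375) (20.94991111755371, 21.566051483154297) [ 433.8 -214.6   15. ]
8 [230.4 248.2] [220 238  22  22 400] (230.44146728515625, 248.17196655273438) (21.393253326416016, 21.994384765625) [497.3 126.9  63. ]
6 [268.9 319.1] [255 310  29  19 437] (268.86993408203125, 319.0438232421875) (17.872756958007812, 28.789838790893555) [ 430.4 -224.6   15. ]
12 [268.8 319.3] [253 310  32  20 506] (268.81976318359375, 319.3233337402344) (19.025808334350586, 31.490440368652344) [ 430. -225.   15.]
[[ 0.9 -0.3 -0. ]
 [-0.3 -0.9 -0. ]
 [ 0.   0.  -1. ]]
```

```bash
cat >> h.py <<'E'
def go(*targets):
    st=arm.read_state();p=np.array(st['position']);r=R.from_quat(st['ee_rot'])
    x=r.as_matrix()[:,0];print('t',round(st['clock'],2),'pos',p.round(1),'yaw',np.degrees(np.arctan2(x[1],x[0])).round(2),'w',round(st['gripper_width'],1),'F',np.round(st['contact_force'],1),'j',np.round(st['joints'],2))
    for (X,yaw) in targets:
        y=np.radians(yaw);T=np.array([[np.cos(y),np.sin(y),0],[np.sin(y),-np.cos(y),0],[0,0,-1]]).T
        T=np.array([[np.cos(y),np.sin(y),0],[np.sin(y),-np.cos(y),0],[0,0,-1.]])
        print(X,yaw,'lin',r.inv().apply(np.array(X)-p).round(1),'rot',(r.inv()*R.from_matrix(T)).as_rotvec().round(3))
E
python3 -c "
from h import *
go(([470,100,200],-18),([434.5,-214.5,120],-8),([434.5,-214.5,6],-8))"
```

```text
t 1.7 pos [216.5 586.3 210.7] yaw -20.28 w 85.4 F [ 0.3 -0.   0.2] j [ 1.48  0.38  0.01 -0.   -1.19 -0.26]
[470, 100, 200] -18 lin [406.3 368.3  10.7] rot [ 0.   -0.   -0.04]
[434.5, -214.5, 120] -8 lin [481.9 675.6  90.7] rot [ 0.    -0.    -0.214]
[434.5, -214.5, 6] -8 lin [481.9 675.6 204.7] rot [ 0.    -0.    -0.214]
```

Call:
arm_command:
  rows:
    - {"grip": 1,"linear": [406,368,11],"rot": [0,0,-0.04]}
    - {"grip": 1,"linear": [406,368,11],"rot": [0,0,-0.04]}
    - {"grip": 1,"linear": [406,368,11],"rot": [0,0,-0.04]}
    - {"grip": 1,"linear": [406,368,11],"rot": [0,0,-0.04]}
    - {"grip": 1,"linear": [406,368,11],"rot": [0,0,-0.04]}
    - {"grip": 1,"linear": [406,368,11],"rot": [0,0,-0.04]}
    - {"grip": 1,"linear": [406,368,11],"rot": [0,0,-0.04]}
    - {"grip": 1,"linear": [406,368,11],"rot": [0,0,-0.04]}
    - {"grip": 1,"linear": [406,368,11],"rot": [0,0,-0.04]}
    - {"grip": 1,"linear": [482,676,40],"rot": [0,0,-0.214]}

```text
clock: 2.95
position: [465.3, 40.4, 194.6]
ee_rot: [0.997, -0.072, 0.001, -0.0]
contact_force: [0.4, -0.6, -0.3]
gripper_width: 85.7
grasp_force: 0.0
```

```bash
python3 -c "
from h import *
go(([434.5,-214.5,120],-8),([434.5,-214.5,5],-8))"
```

```text
t 2.95 pos [465.3  40.4 194.6] yaw -8.24 w 85.7 F [ 0.4 -0.6 -0.3] j [ 0.44  0.13 -0.39  0.   -1.05  0.99]
[434.5, -214.5, 120] -8 lin [  5.9 256.7  74.4] rot [-0.    -0.002 -0.004]
[434.5, -214.5, 5] -8 lin [  5.7 256.7 189.4] rot [-0.    -0.002 -0.004]
```

Call:
arm_command:
  rows:
    - {"grip": 1,"linear": [6,257,75],"rot": [0,0,0]}
    - {"grip": 1,"linear": [6,257,75],"rot": [0,0,0]}
    - {"grip": 1,"linear": [6,257,75],"rot": [0,0,0]}
    - {"grip": 1,"linear": [6,257,75],"rot": [0,0,0]}
    - {"grip": 1,"linear": [6,257,75],"rot": [0,0,0]}
    - {"grip": 1,"linear": [6,257,75],"rot": [0,0,0]}
    - {"grip": 1,"linear": [6,257,130],"rot": [0,0,0]}
    - {"grip": 1,"linear": [6,257,170],"rot": [0,0,0]}
    - {"grip": 1,"linear": [6,257,189],"rot": [0,0,0]}
    - {"grip": 1,"linear": [6,257,189],"rot": [0,0,0]}

```text
clock: 4.2
position: [431.0, -212.6, 4.6]
ee_rot: [0.997, -0.073, -0.001, -0.0]
contact_force: [0.4, -0.4, 0.9]
gripper_width: 85.8
grasp_force: 0.0
```

```bash
python3 -c "
from h import *
p=shot('top','t1.png');q=shot('side','s1.png')
cv2.imwrite('pics/j1.png',np.hstack([cv2.resize(p['frame'][220:320,330:430,::-1],(400,400)),cv2.resize(q['frame'][260:360,220:320,::-1],(400,400))]))
go(([434.5,-214.5,4],-8))"
```

```text
t 4.3 pos [ 432.5 -213.     6.2] yaw -8.42 w 85.4 F [-0.3 -0.8  0.6] j [-0.12  0.41 -0.59  0.   -0.57  1.54]
[434.5, -214.5, 4] -8 lin [2.1 1.2 2.2] rot [ 0.    -0.002 -0.007]
```

View pics/j1.png

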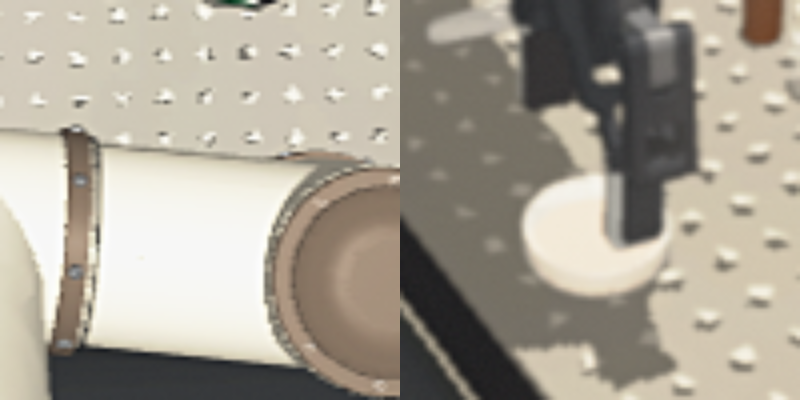

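The side view shows the fingers on either side of the dish, with the near finger in front of it at about crop (635,210). I'll squeeze to centre it along y.

Call:
arm_command:
  rows:
    - {"grip": 1,"linear": [2,1,2],"rot": [0,0,0]}
    - {"grip": 0.8,"linear": [2,1,2],"rot": [0,0,0]}
    - {"grip": 0.7,"linear": [2,1,2],"rot": [0,0,0]}
    - {"grip": 0.6,"linear": [2,1,2],"rot": [0,0,0]}
    - {"grip": 0.5,"linear": [2,1,2],"rot": [0,0,0]}
    - {"grip": 0.5,"linear": [2,1,2],"rot": [0,0,0]}

```text
clock: 5.05
position: [433.2, -214.8, 3.3]
ee_rot: [0.997, -0.074, -0.0, 0.0]
contact_force: [0.4, -0.7, 0.9]
gripper_width: 42.7
grasp_force: 0.0
```

```bash
python3 -c "
from h import *
p=shot('top','t2.png');q=shot('side','s2.png')
cv2.imwrite('pics/j2.png',np.hstack([cv2.resize(p['frame'][220:320,330:430,::-1],(400,400)),cv2.resize(q['frame'][260:360,220:320,::-1],(400,400))]))
go(([434.5,-214.5,4],-98));print(arm.read_state()['grasp_force'])"
```

```text
t 5.15 pos [ 433.2 -214.8    3.3] yaw -8.51 w 42.7 F [-0.2  0.2  0.5] j [-0.12  0.42 -0.58  0.   -0.57  1.55]
[434.5, -214.5, 4] -98 lin [ 1.3 -0.5 -0.7] rot [0.    0.    1.562]
0.0
```

View pics/j2.png

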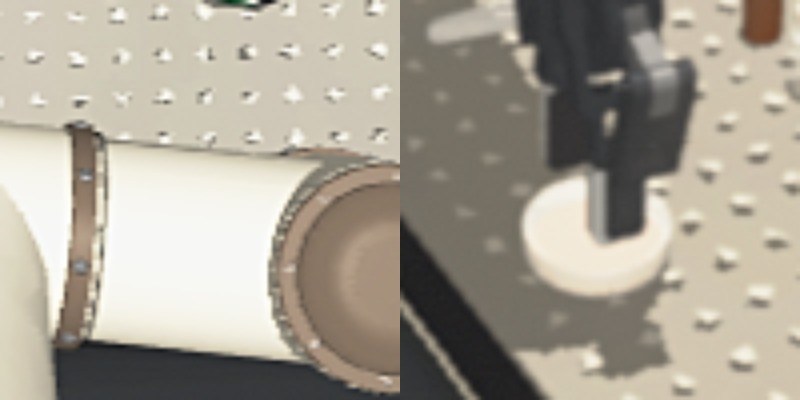

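```bash
python3 -c "
from h import *
q=shot('side')
for z in (0,5,10,16,20,25): print(z,proj(q,(433,-236,z)))
print(proj(q,(434.5,-214.5,15)),proj(q,(434.5,-214.5,0)),proj(q,(434.5,-244,15)),proj(q,(434.5,-244,0)))"
```

```text
0 (np.float64(274.03188937724326), np.float64(330.2750767537199))
5 (np.float64(274.0544694583287), np.float64(327.76243116007527))
10 (np.float64(274.0771811579191), np.float64(325.2351394429138))
16 (np.float64(274.1046105598667), np.float64(322.18287556134806))
20 (np.float64(274.1230040428022), np.float64(320.1361024043026))
25 (np.float64(274.1461175772225), np.float64(317.56409567877114))
(np.float64(267.9050659509027), np.float64(314.57372692450093)) (np.float64(267.8910703926994), np.float64(322.0713353047295)) (np.float64(277.63051705692055), np.float64(325.3497377303079)) (np.float64(277.53103959238933), np.float64(332.95847378632266))
```

The fingers closed to 42.7 mm with no contact. The side view puts the tips at about z≈18, above the dish, so they sit well behind the TCP. I'll open and go down in checked steps.

Call:
arm_command:
  rows:
    - {"grip": 0.9,"linear": [1.5,0,0],"rot": [0,0,0]}
    - {"grip": 0.9,"linear": [1.5,0,0],"rot": [0,0,0]}
    - {"grip": 0.9,"linear": [1.5,0,0],"rot": [0,0,0]}
    - {"grip": 0.9,"linear": [1.5,0,0],"rot": [0,0,0]}
    - {"grip": 0.9,"linear": [1.5,0,4],"rot": [0,0,0]}
    - {"grip": 0.9,"linear": [1.5,0,8],"rot": [0,0,0]}
    - {"grip": 0.9,"linear": [1.5,0,8],"rot": [0,0,0]}

```text
clock: 6.08
position: [434.3, -214.9, -5.2]
ee_rot: [0.997, -0.074, -0.001, -0.0]
contact_force: [-0.6, -0.2, 0.0]
gripper_width: 76.9
grasp_force: 0.0
```

```bash
python3 -c "
from h import *
q=shot('side','s3.png')
cv2.imwrite('pics/j3.png',cv2.resize(q['frame'][260:360,220:320,::-1],(600,600)))
go(([434.5,-214.5,4],-98))
for z in (0,5,10,15,20,25): print(z,proj(q,(434,-255,z)),proj(q,(434,-175,z)))"
```

```text
t 6.12 pos [ 434.5 -214.9   -5. ] yaw -8.5 w 76.8 F [-0.  -0.1  0.2] j [-0.12  0.43 -0.59  0.   -0.55  1.55]
[434.5, -214.5, 4] -98 lin [-0.1 -0.4 -9. ] rot [1.000e-03 1.000e-03 1.562e+00]
0 (np.float64(280.9815150764483), np.float64(337.2854737395143)) (np.float64(255.49288528165252), np.float64(308.46921614804904))
5 (np.float64(281.0250317192108), np.float64(334.75003531262206)) (np.float64(255.46327844127651), np.float64(306.032123018444))
10 (np.float64(281.0688064252262), np.float64(332.1995611787835)) (np.float64(255.43350835615183), np.float64(303.58159236391236))
15 (np.float64(281.11284149687896), np.float64(329.63391719267435)) (np.float64(255.40357367240958), np.float64(301.1175127404651))
20 (np.float64(281.1571392640238), np.float64(327.05296760845647)) (np.float64(255.37347302116845), np.float64(298.6397714683507))
25 (np.float64(281.2017020843965), np.float64(324.45657505583625)) (np.float64(255.34320501832576), np.float64(296.14825461487885))
```

View pics/j3.png

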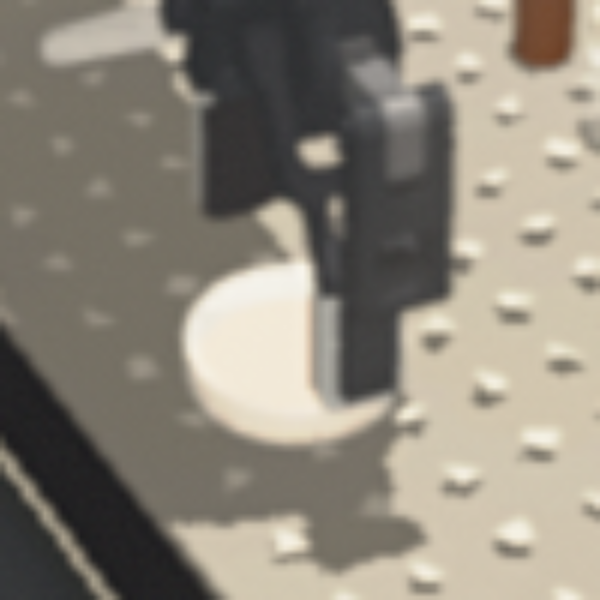

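The tip shows at (280.8,326.7), so z≈20 with TCP at −5. The tips are therefore about 25 mm behind the TCP at this opening, and about 21 mm at a 60 mm opening. I'll lower to TCP −17 and squeeze.

Call:
arm_command:
  rows:
    - {"grip": 0.9,"linear": [0,0,4],"rot": [0,0,0]}
    - {"grip": 0.9,"linear": [0,0,8],"rot": [0,0,0]}
    - {"grip": 0.9,"linear": [0,0,12],"rot": [0,0,0]}
    - {"grip": 0.8,"linear": [0,0,12],"rot": [0,0,0]}
    - {"grip": 0.7,"linear": [0,0,12],"rot": [0,0,0]}
    - {"grip": 0.65,"linear": [0,0,12],"rot": [0,0,0]}
    - {"grip": 0.65,"linear": [0,0,12],"rot": [0,0,0]}

```text
clock: 7.0
position: [434.8, -215.0, -16.1]
ee_rot: [0.997, -0.074, 0.0, 0.0]
contact_force: [-0.8, 1.4, 5.1]
gripper_width: 56.6
grasp_force: 43.5
```

```bash
python3 -c "
from h import *
go(([434.5,-214.5,-17],-98));print(arm.read_state()['grasp_force'])"
```

```text
t 7.0 pos [ 434.8 -215.   -16.1] yaw -8.49 w 56.6 F [-0.8  1.4  5.1] j [-0.12  0.45 -0.6   0.   -0.52  1.55]
[434.5, -214.5, -17] -98 lin [-0.4 -0.5  0.9] rot [-0.    -0.     1.562]
43.48262429237366
```

Call:
arm_command:
  rows:
    - {"grip": 0.95,"linear": [0,0,0],"rot": [0,0,0]}
    - {"grip": 0.95,"linear": [0,0,0],"rot": [0,0,0]}
    - {"grip": 0.95,"linear": [0,0,0],"rot": [0,0,0.18]}
    - {"grip": 0.95,"linear": [0,0,0],"rot": [0,0,0.36]}
    - {"grip": 0.95,"linear": [0,0,0],"rot": [0,0,0.54]}
    - {"grip": 0.95,"linear": [0,0,0],"rot": [0,0,0.72]}
    - {"grip": 0.95,"linear": [0,0,0],"rot": [0,0,0.9]}
    - {"grip": 0.95,"linear": [0,0,0],"rot": [0,0,1.08]}
    - {"grip": 0.95,"linear": [0,0,0],"rot": [0,0,1.26]}
    - {"grip": 0.95,"linear": [0,0,0],"rot": [0,0,1.44]}

```text
clock: 8.25
position: [434.6, -215.0, -16.9]
ee_rot: [-0.699, 0.715, 0.0, -0.0]
contact_force: [-0.8, 0.2, -0.5]
gripper_width: 81.2
grasp_force: 0.0
```

```bash
python3 -c "
from h import *
go(([434.8,-215,-16.5],-98));print(arm.read_state()['grasp_force'])"
```

```text
t 8.25 pos [ 434.6 -215.   -16.9] yaw -91.36 w 81.2 F [-0.8  0.2 -0.5] j [-0.12  0.46 -0.6  -0.   -0.52  0.1 ]
[434.8, -215, -16.5] -98 lin [ 0.  -0.2 -0.4] rot [0.    0.    0.116]
0.0
```

Now I'll finish the turn, grip and lift a little.

Call:
arm_command:
  rows:
    - {"grip": 0.9,"linear": [0,0,0],"rot": [0,0,0.116]}
    - {"grip": 0.8,"linear": [0,0,0],"rot": [0,0,0.116]}
    - {"grip": 0.7,"linear": [0,0,0],"rot": [0,0,0.116]}
    - {"grip": 0.65,"linear": [0,0,0],"rot": [0,0,0.116]}
    - {"grip": 0.65,"linear": [0,0,0],"rot": [0,0,0.116]}
    - {"grip": 0.6,"linear": [0,0,-1],"rot": [0,0,0.116]}
    - {"grip": 0.6,"linear": [0,0,-10],"rot": [0,0,0.116]}
    - {"grip": 0.6,"linear": [0,0,-30],"rot": [0,0,0.116]}
    - {"grip": 0.6,"linear": [0,0,-40],"rot": [0,0,0.116]}
    - {"grip": 0.6,"linear": [0,0,-40],"rot": [0,0,0.116]}

```text
clock: 9.5
position: [435.3, -215.1, 24.1]
ee_rot: [-0.658, 0.753, -0.001, 0.001]
contact_force: [0.5, 0.1, -0.1]
gripper_width: 55.5
grasp_force: 63.4
```

```bash
python3 -c "
from h import *
q=shot('side','s4.png')
cv2.imwrite('pics/j4.png',cv2.resize(q['frame'][230:330,220:320,::-1],(600,600)))
go(([485.6,45.2,90],-98));print(arm.read_state()['grasp_force'])
for z in (35,38,40,43,46,50,55): print(z,proj(q,(434.6,-215,z)),proj(q,(434.6-29,-215-4,z)))"
```

```text
t 9.55 pos [ 434.7 -214.9   23.5] yaw -97.67 w 55.7 F [ 0.   0.3 -0.5] j [-0.12  0.38 -0.56 -0.   -0.62 -0.01]
[485.6, 45.2, 90] -98 lin [-264.6  -15.8  -66.5] rot [-0.001  0.     0.006]
63.408976793289185
35 (np.float64(268.14236947600483), np.float64(304.5289673689854)) (np.float64(252.92548646868127), np.float64(312.00256210709824))
38 (np.float64(268.1456447670752), np.float64(302.9782618080807)) (np.float64(252.90179000733633), np.float64(310.4337718523277))
40 (np.float64(268.1478346399358), np.float64(301.9414537963479)) (np.float64(252.88594552776894), np.float64(309.3848107954275))
43 (np.float64(268.1511290117814), np.float64(300.3817143317394)) (np.float64(252.86210821652332), np.float64(307.80669577489056))
46 (np.float64(268.1544349122351), np.float64(298.81651658073986)) (np.float64(252.8381857917153), np.float64(306.2229459329631))
50 (np.float64(268.1588608177377), np.float64(296.7210459409296)) (np.float64(252.8061560366435), np.float64(304.10246191267413))
55 (np.float64(268.1644223936011), np.float64(294.0878855795096)) (np.float64(252.76590325276942), np.float64(301.4375840581378))
```

View pics/j4.png

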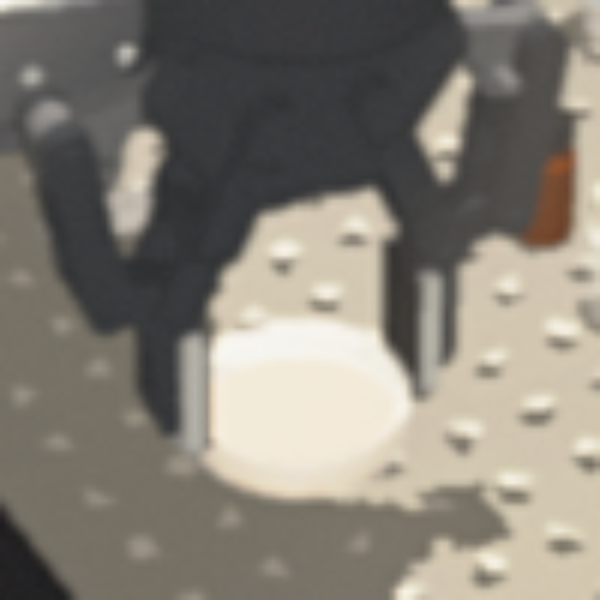

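The dish is held level between both pads. In the gripper frame it is at (434.7,−215), which agrees with the top camera to within 1 mm. Next I'll carry it over the seat.

Call:
arm_command:
  rows:
    - {"grip": 0.6,"linear": [0,0,-20],"rot": [0,0,0]}
    - {"grip": 0.6,"linear": [-20,-1,-46],"rot": [0,0,0]}
    - {"grip": 0.6,"linear": [-55,-3,-50],"rot": [0,0,0]}
    - {"grip": 0.6,"linear": [-95,-6,-50],"rot": [0,0,0]}
    - {"grip": 0.6,"linear": [-135,-8,-50],"rot": [0,0,0.006]}
    - {"grip": 0.6,"linear": [-175,-10,-50],"rot": [0,0,0.006]}
    - {"grip": 0.6,"linear": [-215,-13,-50],"rot": [0,0,0.006]}
    - {"grip": 0.6,"linear": [-245,-15,-50],"rot": [0,0,0.006]}
    - {"grip": 0.6,"linear": [-260,-15.8,-50],"rot": [0,0,0.006]}
    - {"grip": 0.6,"linear": [-265,-15.8,-50],"rot": [0,0,0.006]}

```text
clock: 10.8
position: [485.3, 45.8, 72.8]
ee_rot: [-0.656, 0.755, 0.0, -0.001]
contact_force: [-0.6, 0.9, -0.5]
gripper_width: 55.2
grasp_force: 63.5
```

Call:
arm_command:
  rows:
    - {"grip": 0.6,"linear": [0,0,0],"rot": [0,0,0]}
    - {"grip": 0.6,"linear": [0,0,0],"rot": [0,0,0]}

```text
clock: 11.05
position: [485.3, 44.7, 73.2]
ee_rot: [-0.656, 0.755, 0.0, -0.0]
contact_force: [0.1, 0.3, -0.2]
gripper_width: 55.7
grasp_force: 63.5
```

```bash
python3 -c "
from h import *
q=shot('side','s5.png');p=shot('top','t5.png')
a=cv2.resize(q['frame'][150:250,170:270,::-1],(590,590))
cv2.imwrite('pics/j5.png',a)
go(([485.6,45.5,31.5],-98));print(arm.read_state()['grasp_force'])
for X in [(485.6,45.5,48)]: print(proj(q,X))
"
```

```text
t 11.15 pos [485.5  44.8  73.3] yaw -98.07 w 55.2 F [ 0.7 -1.4 -0.6] j [ 0.43  0.31 -0.51 -0.   -0.76 -0.57]
[485.6, 45.5, 31.5] -98 lin [-0.7 -0.  41.8] rot [ 0.    -0.    -0.001]
63.49996089935303
(np.float64(223.65887798357502), np.float64(218.5584029355643))
```

View pics/j5.png

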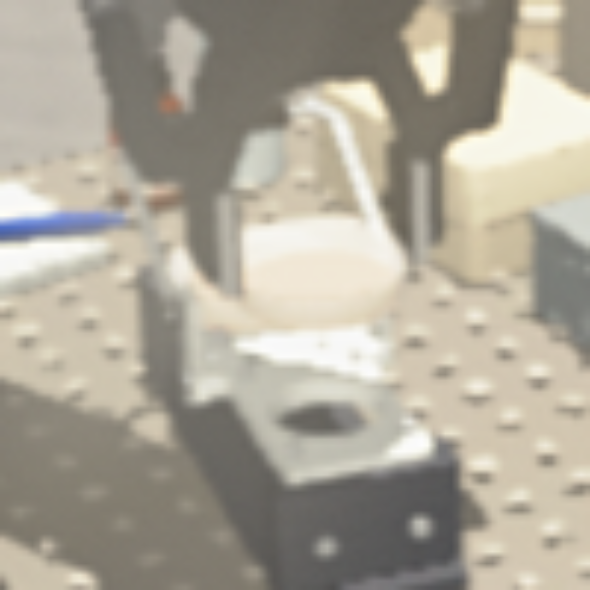

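The side view shows the dish hovering over the seat, with the port at (224.6,220.7). That matches the prediction after the known ~1 px camera bias. I'll lower the dish.

Call:
arm_command:
  rows:
    - {"grip": 0.6,"linear": [-0.5,0,10],"rot": [0,0,0]}
    - {"grip": 0.6,"linear": [-0.5,0,20],"rot": [0,0,0]}
    - {"grip": 0.6,"linear": [-0.5,0,28],"rot": [0,0,0]}
    - {"grip": 0.6,"linear": [-0.5,0,33],"rot": [0,0,0]}
    - {"grip": 0.6,"linear": [-0.5,0,36],"rot": [0,0,0]}
    - {"grip": 0.6,"linear": [-0.5,0,38],"rot": [0,0,0]}
    - {"grip": 0.6,"linear": [-0.5,0,40],"rot": [0,0,0]}
    - {"grip": 0.6,"linear": [-0.5,0,40],"rot": [0,0,0]}

```text
clock: 12.15
position: [485.7, 46.0, 33.3]
ee_rot: [-0.656, 0.755, -0.0, 0.0]
contact_force: [-0.1, -0.5, -0.2]
gripper_width: 55.1
grasp_force: 63.5
```

Call:
arm_command:
  rows:
    - {"grip": 0.6,"linear": [0,0,1],"rot": [0,0,0]}
    - {"grip": 0.6,"linear": [0,0,2],"rot": [0,0,0]}
    - {"grip": 0.6,"linear": [0,0,2],"rot": [0,0,0]}

```text
clock: 12.52
position: [485.9, 46.1, 32.1]
ee_rot: [-0.656, 0.755, -0.0, 0.0]
contact_force: [-1.4, 0.2, 5.9]
gripper_width: 55.3
grasp_force: 64.1
```

Call:
arm_command:
  rows:
    - {"grip": 0.7,"linear": [0,0,0],"rot": [0,0,0]}
    - {"grip": 0.8,"linear": [0,0,0],"rot": [0,0,0]}
    - {"grip": 0.9,"linear": [0,0,0],"rot": [0,0,0]}
    - {"grip": 0.95,"linear": [0,0,0],"rot": [0,0,0]}
    - {"grip": 0.95,"linear": [0,0,-15],"rot": [0,0,0]}
    - {"grip": 0.95,"linear": [0,0,-60],"rot": [0,0,0]}
    - {"grip": 0.95,"linear": [0,0,-115],"rot": [0,0,0]}
    - {"grip": 0.95,"linear": [80,0,-150],"rot": [0,0,0]}
    - {"grip": 0.95,"linear": [140,0,-150],"rot": [0,0,0]}
    - {"grip": 0.95,"linear": [140,0,-150],"rot": [0,0,0]}

```text
clock: 13.78
position: [465.6, -94.9, 182.1]
ee_rot: [-0.655, 0.756, -0.0, 0.001]
contact_force: [0.3, 0.3, 0.2]
gripper_width: 81.2
grasp_force: 0.0
```

```bash
python3 -c "
from h import *
q=shot('side','s6.png');p=shot('top','t6.png')
a=cv2.resize(q['frame'][150:250,170:270,::-1],(400,400));b=cv2.resize(p['frame'][210:290,205:305,::-1],(400,320));b=np.vstack([b,np.zeros((80,400,3),np.uint8)])
cv2.imwrite('pics/j6.png',np.hstack([a,b]))
go()
for n in('handle_grip',):
  P=models.tip_of(p,n);Q=models.tip_of(q,n)
  print(P[:2],Q[:2])
  if P: print(plane(p,P[0]['pixel'],107))
  if P and Q: print(tri(p,P[0]['pixel'],q,Q[0]['pixel']))
"
```

```text
t 13.88 pos [465.7 -94.3 181.7] yaw -98.2 w 81.0 F [-0.2 -0.6  0.1] j [ 0.14  0.15 -0.39  0.   -1.02 -0.29]
[{'pixel': [217.7, 247.3], 'score': 0.76}] [{'pixel': [205.6, 170.5], 'score': 0.83}]
[500.02292475 146.74041087 107.        ]
[498.47377905 147.22769912 108.32246734]
```

View pics/j6.png

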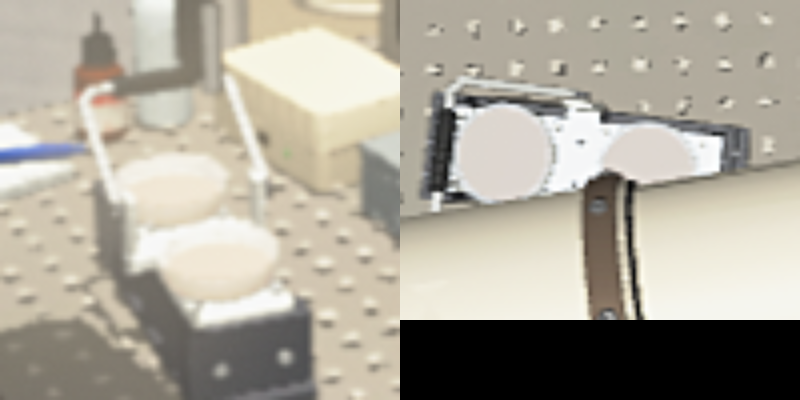

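Both plates look flat in their seats: side crop (215,262) and top crop (648,155). The handle bar is near (500.6,151.7,107), with the network in agreement. I'll move above it with the fingers closing along carrier x.

```bash
python3 -c "
from h import *
go(([500.6,151.7,185],-8))"
```

```text
t 13.97 pos [466.1 -92.7 181.2] yaw -98.05 w 81.0 F [-0.3 -0.   0.1] j [ 0.15  0.16 -0.39 -0.   -1.02 -0.29]
[500.6, 151.7, 185] -8 lin [-2.468e+02  1.000e-01 -3.800e+00] rot [ 0.     0.    -1.572]
```

Call:
arm_command:
  rows:
    - {"grip": 0.5,"linear": [-40,0,-4],"rot": [0,0,-0.18]}
    - {"grip": 0.5,"linear": [-80,0,-4],"rot": [0,0,-0.36]}
    - {"grip": 0.5,"linear": [-120,0,-4],"rot": [0,0,-0.54]}
    - {"grip": 0.5,"linear": [-160,0,-4],"rot": [0,0,-0.72]}
    - {"grip": 0.5,"linear": [-200,0,-4],"rot": [0,0,-0.9]}
    - {"grip": 0.5,"linear": [-230,0,-4],"rot": [0,0,-1.08]}
    - {"grip": 0.5,"linear": [-247,0,-4],"rot": [0,0,-1.26]}
    - {"grip": 0.5,"linear": [-247,0,-4],"rot": [0,0,-1.44]}
    - {"grip": 0.5,"linear": [-247,0,-4],"rot": [0,0,-1.572]}
    - {"grip": 0.5,"linear": [-247,0,-4],"rot": [0,0,-1.572]}

```text
clock: 15.22
position: [500.2, 153.1, 184.9]
ee_rot: [0.998, -0.069, -0.0, 0.0]
contact_force: [-0.1, -0.9, 0.4]
gripper_width: 42.6
grasp_force: 0.0
```

```bash
python3 -c "
from h import *
go(([500.6,151.7,110],-8),([500.6,151.7,79],-8))"
```

```text
t 15.22 pos [500.2 153.1 184.9] yaw -7.91 w 42.6 F [-0.1 -0.9  0.4] j [ 0.61  0.23 -0.28 -0.   -1.06  0.83]
[500.6, 151.7, 110] -8 lin [ 0.6  1.3 74.9] rot [0.    0.001 0.002]
[500.6, 151.7, 79] -8 lin [  0.6   1.3 105.9] rot [0.    0.001 0.002]
```

Call:
arm_command:
  rows:
    - {"grip": 0.5,"linear": [0.5,1,30],"rot": [0,0,0]}
    - {"grip": 0.5,"linear": [0.5,1,60],"rot": [0,0,0]}
    - {"grip": 0.5,"linear": [0.5,1,80],"rot": [0,0,0]}
    - {"grip": 0.5,"linear": [0.5,1,95],"rot": [0,0,0]}
    - {"grip": 0.5,"linear": [0.5,1,106],"rot": [0,0,0]}
    - {"grip": 0.5,"linear": [0.5,1,106],"rot": [0,0,0]}

```text
clock: 15.98
position: [500.7, 150.9, 78.8]
ee_rot: [0.998, -0.069, -0.0, 0.0]
contact_force: [-0.7, 0.4, 0.8]
gripper_width: 42.8
grasp_force: 0.0
```

```bash
python3 -c "
from h import *
q=shot('side','s7.png')
cv2.imwrite('pics/j7.png',cv2.resize(q['frame'][120:220,160:260,::-1],(590,590)))
C=np.array([491.5,87.4,70]);cx=np.array([.139,.990,0]);z=np.array([0,0,1.])
go(*[((C+75*(np.sin(np.radians(a))*cx+np.cos(np.radians(a))*z)-28*z).round(1),-8) for a in(60,45,30,15,0)])"
```

```text
t 16.02 pos [501.2 151.1  79.5] yaw -7.93 w 42.7 F [0.1 0.8 0.9] j [ 0.6   0.35 -0.42  0.   -0.8   0.83]
[500.5 151.7  79.5] -8 lin [-0.8 -0.5 -0. ] rot [ 0.    -0.     0.001]
[498.9 139.9  95. ] -8 lin [ -0.7  11.4 -15.5] rot [ 0.    -0.     0.001]
[496.7 124.5 107. ] -8 lin [ -0.8  27.  -27.5] rot [ 0.    -0.     0.001]
[494.2 106.6 114.4] -8 lin [ -0.8  45.1 -34.9] rot [ 0.    -0.     0.001]
[491.5  87.4 117. ] -8 lin [ -0.8  64.4 -37.5] rot [ 0.    -0.     0.001]
```

View pics/j7.png

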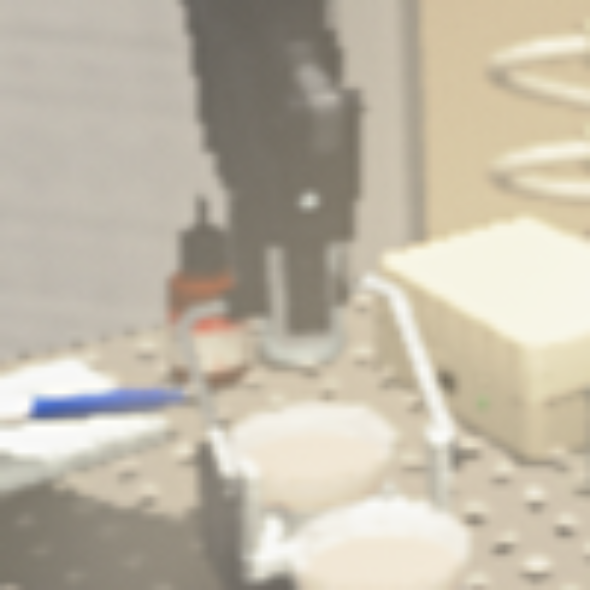

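The near finger tip is at about crop (310,335) and the bar is at row ≈298, between the fingers but rather near the tips. I'll go 8 mm deeper and close to check.

Call:
arm_command:
  rows:
    - {"grip": 0.5,"linear": [-0.5,-0.5,8],"rot": [0,0,0]}
    - {"grip": 0.3,"linear": [-0.5,-0.5,8],"rot": [0,0,0]}
    - {"grip": 0.2,"linear": [-0.5,-0.5,8],"rot": [0,0,0]}
    - {"grip": 0.2,"linear": [-0.5,-0.5,8],"rot": [0,0,0]}
    - {"grip": 0.1,"linear": [-0.5,-0.5,8],"rot": [0,0,0]}
    - {"grip": 0.1,"linear": [-0.5,-0.5,8],"rot": [0,0,0]}

```text
clock: 16.77
position: [500.6, 151.5, 71.6]
ee_rot: [0.998, -0.069, 0.0, -0.0]
contact_force: [0.0, -0.7, 1.9]
gripper_width: 9.2
grasp_force: 39.9
```

The bar is confirmed between the pads. Now I'll open to a loose cage and swing along the arc.

Call:
arm_command:
  rows:
    - {"grip": 0.2,"linear": [0,0,0],"rot": [0,0,0]}
    - {"grip": 0.2,"linear": [0,0,0],"rot": [0,0,0]}
    - {"grip": 0.2,"linear": [0,6,-9],"rot": [0,0,0]}
    - {"grip": 0.2,"linear": [0,12,-16],"rot": [0,0,0]}
    - {"grip": 0.2,"linear": [0,20,-23],"rot": [0,0,0]}
    - {"grip": 0.2,"linear": [0,28,-28],"rot": [0,0,0]}
    - {"grip": 0.2,"linear": [0,37,-32],"rot": [0,0,0]}
    - {"grip": 0.2,"linear": [0,46,-35],"rot": [0,0,0]}
    - {"grip": 0.2,"linear": [0,55,-37],"rot": [0,0,0]}
    - {"grip": 0.2,"linear": [0,65,-37.5],"rot": [0,0,0]}

```text
clock: 18.02
position: [491.4, 86.4, 108.8]
ee_rot: [0.998, -0.069, -0.0, 0.0]
contact_force: [-0.5, 1.4, -0.2]
gripper_width: 17.2
grasp_force: 0.0
```

```bash
python3 -c "
from h import *
q=shot('side','s8.png')
cv2.imwrite('pics/j8.png',cv2.resize(q['frame'][120:250,150:280,::-1],(590,590)))
go(([491.5,87.4,109],-8));print(arm.read_state()['grasp_force'])"
```

```text
t 18.07 pos [490.9  85.5 108.7] yaw -7.99 w 17.3 F [-0.1 -1.7  0.5] j [ 0.5   0.28 -0.44 -0.   -0.86  0.93]
[491.5, 87.4, 109] -8 lin [ 0.4 -1.9 -0.3] rot [0.001 0.001 0.   ]
0.0
```

View pics/j8.png

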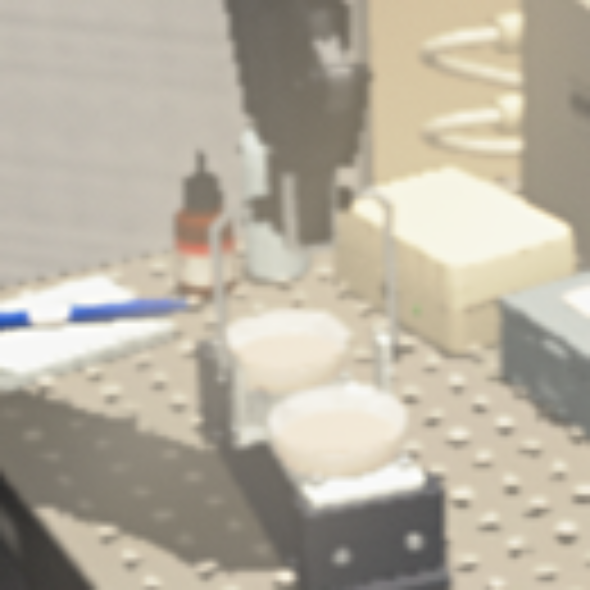

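The handle is upright with the bar in the cage, and both plates are seated. I'll close on it and then lift straight up.

Call:
arm_command:
  rows:
    - {"grip": 0.2,"linear": [0,-1.5,0],"rot": [0,0,0]}
    - {"grip": 0.1,"linear": [0,-1.5,0],"rot": [0,0,0]}
    - {"grip": 0.0,"linear": [0,-1.5,0],"rot": [0,0,0]}
    - {"grip": 0.0,"linear": [0,-1.5,0],"rot": [0,0,0]}
    - {"grip": 0.0,"linear": [0,-1.5,0],"rot": [0,0,0]}

```text
clock: 18.7
position: [491.9, 88.8, 108.9]
ee_rot: [0.998, -0.069, 0.0, -0.0]
contact_force: [-1.1, -0.0, 1.6]
gripper_width: 8.7
grasp_force: 58.5
```

Call:
arm_command:
  rows:
    - {"grip": 0.0,"linear": [0,0,-1],"rot": [0,0,0]}
    - {"grip": 0.0,"linear": [0,0,-2],"rot": [0,0,0]}
    - {"grip": 0.0,"linear": [0,0,-4],"rot": [0,0,0]}
    - {"grip": 0.0,"linear": [0,0,-6],"rot": [0,0,0]}
    - {"grip": 0.0,"linear": [0,0,-6],"rot": [0,0,0]}

```text
clock: 19.32
position: [491.9, 88.7, 115.0]
ee_rot: [0.998, -0.069, 0.0, -0.0]
contact_force: [-0.1, -0.3, -2.8]
gripper_width: 8.6
grasp_force: 58.4
```

```bash
python3 -c "
from h import *
go();print(arm.read_state()['grasp_force'])"
```

```text
t 19.32 pos [491.9  88.7 115. ] yaw -7.93 w 8.6 F [-0.1 -0.3 -2.8] j [ 0.5   0.27 -0.43 -0.   -0.87  0.93]
58.38859498500824
```

The wrist carries about 3 N, which is the full weight, and there is no side force. I'll raise it the rest of the way.

Call:
arm_command:
  rows:
    - {"grip": 0.0,"linear": [0,0,-2],"rot": [0,0,0]}
    - {"grip": 0.0,"linear": [0,0,-6],"rot": [0,0,0]}
    - {"grip": 0.0,"linear": [0,0,-12],"rot": [0,0,0]}
    - {"grip": 0.0,"linear": [0,0,-20],"rot": [0,0,0]}
    - {"grip": 0.0,"linear": [0,0,-30],"rot": [0,0,0]}
    - {"grip": 0.0,"linear": [0,0,-40],"rot": [0,0,0]}
    - {"grip": 0.0,"linear": [0,0,-50],"rot": [0,0,0]}
    - {"grip": 0.0,"linear": [0,0,-60],"rot": [0,0,0]}
    - {"grip": 0.0,"linear": [0,0,-70],"rot": [0,0,0]}
    - {"grip": 0.0,"linear": [0,0,-78],"rot": [0,0,0]}

```text
clock: 20.58
position: [491.9, 88.7, 193.5]
ee_rot: [0.998, -0.069, 0.0, -0.0]
contact_force: [-0.5, 0.2, -2.7]
gripper_width: 8.8
grasp_force: 58.4
```

Call:
arm_command:
  rows:
    - {"grip": 0.0,"linear": [0,0,-7],"rot": [0,0,0]}
    - {"grip": 0.0,"linear": [0,0,-12],"rot": [0,0,0]}
    - {"grip": 0.0,"linear": [0,0,-15],"rot": [0,0,0]}
    - {"grip": 0.0,"linear": [0,0,-16],"rot": [0,0,0]}
    - {"grip": 0.0,"linear": [0,0,-16],"rot": [0,0,0]}
    - {"grip": 0.0,"linear": [0,0,-16],"rot": [0,0,0]}
    - {"grip": 0.0,"linear": [0,0,-16],"rot": [0,0,0]}
    - {"grip": 0.0,"linear": [0,0,-16],"rot": [0,0,0]}
    - {"grip": 0.0,"linear": [0,0,-16],"rot": [0,0,0]}
    - {"grip": 0.0,"linear": [0,0,-16],"rot": [0,0,0]}

```text
clock: 21.82
position: [491.8, 88.6, 208.8]
ee_rot: [0.998, -0.069, 0.0, -0.0]
contact_force: [-0.9, -0.6, -2.7]
gripper_width: 8.4
grasp_force: 58.4
```

Call:
arm_command:
  rows:
    - {"grip": 0.0,"linear": [0,0,0],"rot": [0,0,0]}
    - {"grip": 0.0,"linear": [0,0,0],"rot": [0,0,0]}
    - {"grip": 0.0,"linear": [0,0,0],"rot": [0,0,0]}
    - {"grip": 0.0,"linear": [0,0,0],"rot": [0,0,0]}
    - {"grip": 0.0,"linear": [0,0,0],"rot": [0,0,0]}
    - {"grip": 0.0,"linear": [0,0,0],"rot": [0,0,0]}
    - {"grip": 0.0,"linear": [0,0,0],"rot": [0,0,0]}
    - {"grip": 0.0,"linear": [0,0,0],"rot": [0,0,0]}
    - {"grip": 0.0,"linear": [0,0,0],"rot": [0,0,0]}
    - {"grip": 0.0,"linear": [0,0,0],"rot": [0,0,0]}

```text
clock: 23.08
position: [491.8, 88.6, 208.8]
ee_rot: [0.998, -0.069, -0.0, 0.0]
contact_force: [-0.3, 0.2, -3.2]
gripper_width: 9.1
grasp_force: 58.4
```

```bash
python3 - <<'E'
from m import *
go()
def deck(q):
  out={}
  for n in('carrier','empty_seat','other_seat','loaded_dish','handle_grip'):
    d=models.tip_of(q,n);out[n]=[(round(x['score'],2),np.round(x['pixel'],1).tolist()) for x in d[:2]]
  return out
q=shot('side','s9.png');print(deck(q))
cx=np.array([.139,.990,0]);C=np.array([491.9,88.7,140])
for nm,X in(('carrier',C),('empty_seat',C-42*cx+[0,0,8]),('other',C+42*cx+[0,0,8]),('grip',C+[0,0,105])): print(nm,np.round(proj(q,X),1))
p=shot('side');q2=shot('side');d=np.abs(p['frame'].astype(int)-q['frame']).max(2);print('moving px',(d>25).sum())
for X in(C-42*cx+[0,0,17],C+42*cx+[0,0,17]):
  u=tuple(int(round(v)) for v in proj(q,X));print(u,q['frame'][u[1],u[0]])
E
```

```text
t 23.07 pos [491.8  88.6 208.8] yaw -7.93 w 9.1 F [-0.3  0.2 -3.2] j [ 0.5  0.2 -0.3  0.  -1.1  0.9]
{'carrier': [(0.82, [213.5, 164.8]), (0.67, [213.1, 155.9])], 'empty_seat': [(0.66, [221.9, 170.7]), (0.38, [351.7, 304.1])], 'other_seat': [(0.75, [212.3, 154.7])], 'loaded_dish': [(0.72, [211.4, 158.5])], 'handle_grip': [(0.55, [213.7, 115.3])]}
carrier [215.  166.8]
empty_seat [221.5 171.2]
other [208.6 155.3]
grip [212.4 114.2]
moving px 0
(221, 167) [241 232 214]
(208, 151) [240 229 212]
```

The carrier is lifted 100 mm and level to within about 1 px. Nothing moved between frames, and both plates are on it. I'll hand the job in.

```bash
python3 -c "
from bench import job; print(job.job_done())"
```

```text
the job is handed in; nothing more can be done
None
```

The plate is seated, the handle is upright and the carrier hangs still about 100 mm above the cradle, level to about 1 pixel in the side camera; handed in at about 23 s of the 58 s, verdict not shown, but I viewed 12 pictures against the limit of 10.

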